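# Line the mixing cup and click the dispensing sled under the nozzle

## Task

Get the adhesive dispenser ready: nest the two loose mixing cups, one inside the other, into the identical cup that is fixed on the sled, so that all three stand upright in one stack. Then take the sled by its black post and slide it along the rail towards the dispenser's nozzle until you feel the ball click into the notch, without pushing on past it, and finish while still gripping the post and holding the sled there. Leave everything else on the bench where it is.

Things in the scene. Friction and masses are not known exactly. Their poses are not given: they have to be found in the camera images.
- cup_a_mid (a point): loose white plastic mixing cup, one of two alike: 100 mm tall, mass 40 to 85 g, foot 38 mm across, tapering out to 54 mm at 66 mm up, then a shoulder to a straight collar 62 mm across from 70 mm up to the rim (100 mm). Wall 2.5 mm. The inner floor lies 35 mm above the underside, so each cup nested in another stands 35 mm higher than it. It stands upright on the table. The point is on its axis half-way up (50 mm above the underside and 50 mm below the rim); z is its axis, up
- cup_b_mid (a point): the other loose mixing cup, identical to cup_a; the point is on its axis half-way up; either cup may go in first
- seat (a point): the sled's fixed cup: centre of its underside, 52 mm above the table, on the sled. The fixed cup has the same shape and size as the loose cups (rim 100 mm above this point, inner floor 35 mm above it). Nested cups have their undersides 35 and 70 mm above this point (rims at 135 and 170 mm). y points along the rail towards the nozzle, the way the sled must be slid; x points across the rail, away from the post; z up
- handle (a point): the sled's grip: a black upright post 18 mm square, from 52 to 114 mm above the table, sides along the rail and across it; the point is its centre, 83 mm above the table, 115 mm from the cup's axis across the rail on the robot's side (-x of seat's axes). It stands on a 26 mm wide aluminium arm whose top is 52 mm above the table; it can be gripped from above across either pair of sides
- notch (a point): where seat is when the ball has clicked into the notch, on the dispenser stand, below the tip of its nozzle (the tip is 264 mm above the table, 12 mm beyond the stack's axis across the rail; nozzle and its syringe barrel, 27 mm thick, rise gently from there away from the post, to 335 mm above the table: carry things round or well above them). Axes as those of seat: y along the rail in the sliding direction. The notch is 10 mm wide in a steel strip
- sled (a joint): position of the sled along the rail, m; grows towards the nozzle (+y of seat), 0 to 0.200; starts 0 to 0.03 and the notch lies 105 to 185 mm farther on. Sliding takes about 2 to 4 N. Some 5 mm before the notch the spring ball drops in and pulls the sled forward with up to about 10 N to the notch; there it takes about 16 N to drive it out on either side
- tub: bystander: white round open tub, wider and lower than the cups (82 mm across, 62 mm tall); origin at the centre of its underside
- tin: bystander: closed tin, 68 mm across, 85 mm tall; origin at the centre of its underside
- cartridge_a: bystander: upright sealant cartridge with nozzle, 47 mm across, 290 mm tall; origin at the centre of its underside
- cartridge_b: bystander: upright sealant cartridge without nozzle, 47 mm across, 235 mm tall; origin at the centre of its underside
- tape: bystander: roll of tape lying flat, 100 mm across, 48 mm tall; origin at the centre of its underside
- scraper: bystander: spatula lying on the table between the robot and the rail, 200 mm long, along its x axis, under 30 mm high

How it is judged:
On the way, in this order (a step that is already met when the one before it is completed fails the run):
1. both loose cups stand nested and released in the sled's cup, the sled not yet at the notch (((z of cup_a_mid in the frame of seat between 0.081 and 0.089 m and horizontal distance between each of cup_a_mid, cup_b_mid and seat below 0.005 m and angle between each of cup_a_mid, cup_b_mid's own z axis and vertical below 0.08 rad and z of cup_b_mid in the frame of seat between 0.116 and 0.124 m) or (z of cup_b_mid in the frame of seat between 0.081 and 0.089 m and horizontal distance between each of cup_b_mid, cup_a_mid and seat below 0.005 m and angle between each of cup_b_mid, cup_a_mid's own z axis and vertical below 0.08 rad and z of cup_a_mid in the frame of seat between 0.116 and 0.124 m)) and contact force between the fingers and cup_a below 0.1 N and contact force between the fingers and cup_b below 0.1 N and y of seat in the frame of notch below -0.05 m), for 0.2 s.
2. the sled, still carrying the stack and gripped by its post, has clicked into the notch (((z of cup_a_mid in the frame of seat between 0.081 and 0.089 m and horizontal distance between each of cup_a_mid, cup_b_mid and seat below 0.005 m and angle between each of cup_a_mid, cup_b_mid's own z axis and vertical below 0.08 rad and z of cup_b_mid in the frame of seat between 0.116 and 0.124 m) or (z of cup_b_mid in the frame of seat between 0.081 and 0.089 m and horizontal distance between each of cup_b_mid, cup_a_mid and seat below 0.005 m and angle between each of cup_b_mid, cup_a_mid's own z axis and vertical below 0.08 rad and z of cup_a_mid in the frame of seat between 0.116 and 0.124 m)) and y of seat in the frame of notch between -0.0025 and 0.0025 m and contact force between the fingers and sled above 5 N and distance between the grasp point and handle below 0.045 m), for 0.2 s.
At the end, for the whole second after the job is handed in: All three cups in one stack (undersides 35 and 70 mm above the fixed one's, within 4 mm; axes within 5 mm; tilt under 0.08 rad), not touched by the fingers; sled at rest within 2.5 mm of the notch; fingers around the post (within 45 mm of its centre), bearing on it with over 5 N (all of step 2 and contact force between the fingers and cup_a below 0.1 N and contact force between the fingers and cup_b below 0.1 N and velocity of joint sled between -0.005 and 0.005 m/s and linear speed of each of cup_a, cup_b below 0.03 m/s); the arm keeps its last pose, push and grip.
It fails at once if the sled was driven more than 10 mm past the notch (y of seat in the frame of notch above 0.01 m).
It fails at once if a bystander was moved more than 40 mm or tipped (distance of any of tub, tin, cartridge_a, cartridge_b, tape, scraper from where it was at the start of the episode above 0.04 m or angle between any of tub, tin, cartridge_a, cartridge_b's own z axis and vertical above 0.5 rad).
It also fails if it takes over 70 s, if anything falls off the work surface, if the arm or the gripper's body presses on something with over 40 N, if the wrist force passes 120 N, or if a joint passes its speed limit or range.

## Robot

A 7-joint arm with a two-finger parallel gripper is mounted at the origin on the work surface. World frame = base frame: x ahead of the robot, y to its left, z up, the work surface at z = 0. Lengths are in m, angles in rad, forces in N, time in s.
With the tool pointing down it reaches from about 0.425 to 0.95 m from the base axis. Payload 16.7 kg.
Tool frame: the origin (TCP) lies midway between the tips of the shut fingers; the grasp point (between the pads) lies 19 mm behind it (bot.grip_point_offset is the distance from the TCP to the grasp point, in m); y points along the fingers, x is the direction in which the jaws open and shut, and the axes are right-handed (so a half turn about y gives the same grasp; the last joint's range is limited). The gripper opens to 94 mm and grips with 3 to 60 N. Pads are 16 mm wide; open, the fingers measure 119 mm over their backs; the gripper's body (75 mm by 177 mm) begins 78 mm behind the grasp point.
Start: joints at [-1.359, 0.426, 0.074, 1.606, -0.034, 1.111, -0.067], TCP at [0.239, 0.631, 0.205] pointing down, gripper open.
Joint ranges: [-2.85, 2.85], [-0.5, 2.14], [-1.23, 1.37], [0.21, 2.46], [-1.02, 4.16], [0.16, 2.05], [-2.73, 2.73]. Speed limits (rad/s): [1.89, 1.89, 2.39, 2.39, 3.01, 3.01, 3.01].

## Interface

Orientations are given as a rotation vector (axis times angle).
In Python, from plant import bot, cams gives the robot as it stands.
- The arm moves only by the tool send_rows, never from a script. Its arguments are lists of equal length, an entry for each row: "travel": the shift along the world's x, y, z in mm, a list of three; "twist": the turn about the world's z in rad. In form: {"travel": [[x, y, z], ...], "twist": [twist, ...]}. A call has 1 to 5 rows; each row shifts and turns the commanded pose from where the row before left it; what a row does not reach is not made up. A row lasts 1/8 s, in which the tool goes at most 62.5 mm and 10.7 degrees, less where a joint would pass 70% of its speed; a pose out of reach is approached as far as the arm can. A call is refused whole if a number of a shift passes 62.5 or a number of a turn 0.188, either way. A call with a gripper value outside its range is refused whole. "jaw" is the opening, from 0 (shut) to 1 (fully open), set as the call begins (left out, the last holds). The fingers move at their own pace and stop on an object; "grip_force" is the grip in N (left out, the last holds). Time passes only in rows, so rows that do not move let the fingers close. It gives the time, the measured TCP pose, the force and the opening at its end, in the units of the state.
- bot.state(): the state, without advancing time (a new reading comes with each control period).
- cams.capture(name): name is "side" or "top"; returns the picture (480x640x3 uint8, blue, green, red); there is no depth.
- cams.calibration(name): a dict with "mtx" (3x3 intrinsics, pixels), "R" (3x3) and "t" (3): a world point X has camera coordinates R X + t. Camera axes: x right, y down, z forward; pixel columns grow to the right and rows downward; lengths in m; the calibration is good to about 2 mm. A picture is of the moment at which its call begins. calibration takes no time and is no camera call.
- bot.job_done(): hands the job in, once; it reports no verdict.
The state is a dict: "t": time; "joints": joint angles; "dq": joint speeds; "joint_torque": joint torques, N m; "position": TCP position; "orientation": TCP orientation; "ft_force": force on the tool from outside, world axes, zero at the start; "wrist_torque": the same for the moment, N m; "grip_width": finger opening in m.
Only numpy, scipy, OpenCV 4.12 (cv2) and the standard library are available. Lean on these libraries where they do the work, as an engineer would, in place of code of your own. Each camera call takes 0.05 s, during which the arm holds its last target.

## Working session

There is one attempt and no reset: what is moved stays moved. The work goes in short steps, Python scripts to look and compute and a tool call to move; the robot and the scene stay as the last step left them, time stands still between calls to the robot, and variables do not carry over. Pictures are saved under pics/ and viewed, and the job is handed in when it is done.

Besides the shell and the picture viewer there is one more tool, called after "Emit:" as a command line: name --pt "numbers of a row" for each row, then --argument value for the rest. send_rows: Moves the arm, as the interface text tells. Its arguments: {"type":"object","properties":{"travel":{"type":"array"},"twist":{"type":"array"},"jaw":{"type":"number"},"grip_force":{"type":"number"}},"required":["travel","twist"]}

```bash
ls; mkdir -p pics; python3 - <<'E'
from plant import bot,cams
import cv2,numpy as np
s=bot.state();print(s['t'],s['position'],s['orientation'],s['grip_width'],bot.grip_point_offset)
for n in("side","top"):
    cv2.imwrite(f"pics/{n}0.png",cams.capture(n));c=cams.calibration(n);print(n,c, -np.array(c['R']).T@np.array(c['t']))
E
```

```text
pics
0.0 [0.23878748 0.63086294 0.20476936] [-1.35977283 -0.93794749  0.93962385] 0.09396693624640978 0.0188
side {'mtx': array([[612.54213853,   0.        , 320.05970118],
       [  0.        , 612.54213853, 232.92386072],
       [  0.        ,   0.        ,   1.        ]]), 'R': array([[ 0.72649961, -0.68704737,  0.01281489],
       [-0.3673299 , -0.40404873, -0.83774302],
       [ 0.58074698,  0.60391269, -0.54591429]]), 't': array([-0.39868803,  0.2882125 ,  1.10814066])} [-0.24803357 -0.82668588  0.85150697]
top {'mtx': array([[559.50898344,   0.        , 323.56974874],
       [  0.        , 559.50898344, 226.87778443],
       [  0.        ,   0.        ,   1.        ]]), 'R': array([[-0.06317907, -0.99799774,  0.00298593],
       [-0.96844815,  0.06058514, -0.24173876],
       [ 0.24107383, -0.01816455, -0.97033678]]), 't': array([0.02564178, 0.57385275, 1.11450626])} [0.28868837 0.01106799 1.2200923 ]
```

View pics/side0.png

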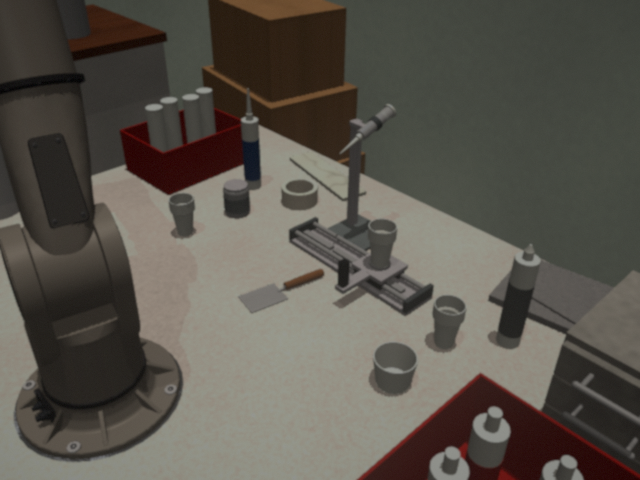

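View pics/top0.png

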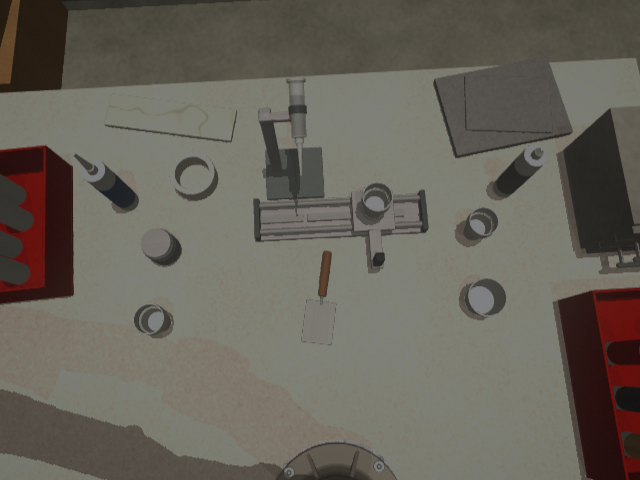

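```bash
python3 - <<'E'
import cv2,numpy as np
t=cv2.imread('pics/top0.png');s=cv2.imread('pics/side0.png')
def c(im,x,y,w=80,h=60,k=5):
    return cv2.resize(cv2.convertScaleAbs(im[y:y+h,x:x+w],alpha=1.3),None,fx=k,fy=k,interpolation=cv2.INTER_CUBIC)
cv2.imwrite('pics/c1.png',np.vstack([np.hstack([c(t,115,290),c(t,445,195)]),np.hstack([c(t,340,175),c(t,345,215)])]))
cv2.imwrite('pics/c2.png',np.vstack([np.hstack([c(s,145,185),c(s,410,290)]),np.hstack([c(s,345,210),c(s,320,240)])]))
E
```

```text
(no output)
```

View pics/c1.png

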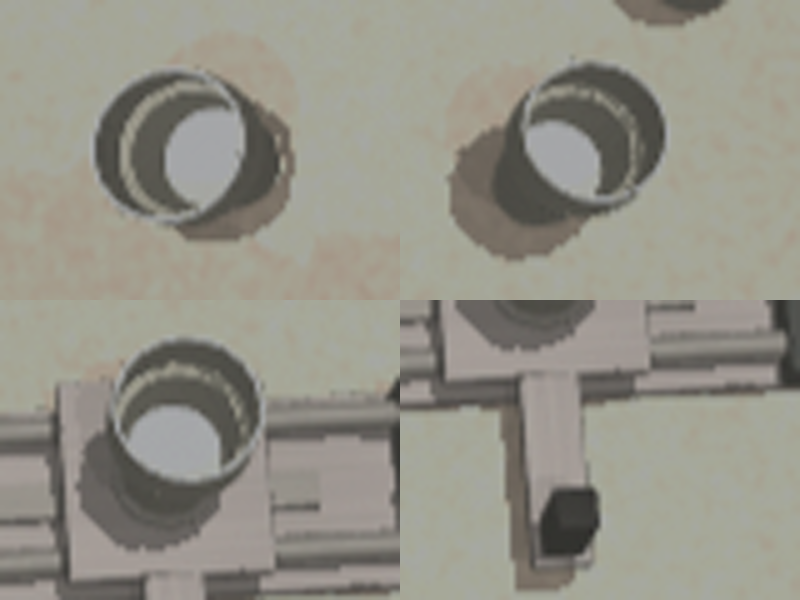

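View pics/c2.png

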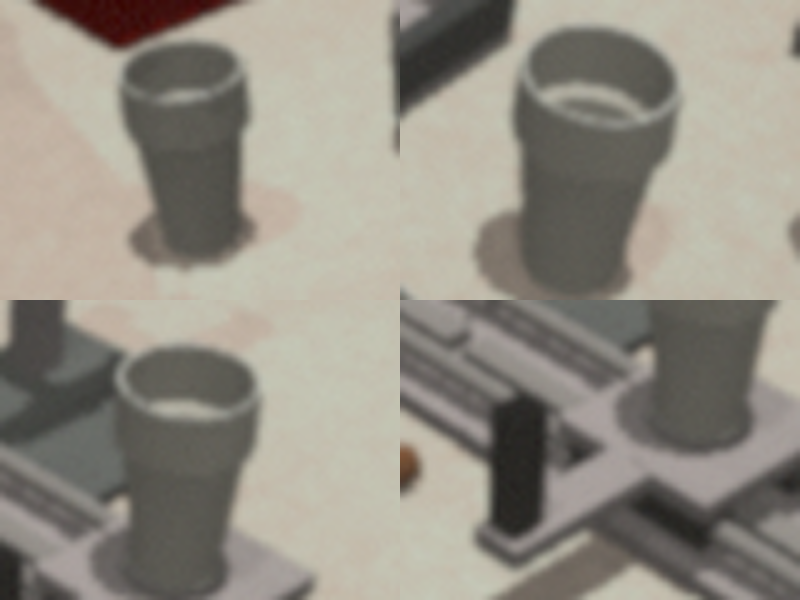

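```bash
cat > h.py <<'E'
import numpy as np,cv2
from plant import bot,cams
from scipy.optimize import least_squares
C={n:cams.calibration(n) for n in("side","top")}
def proj(n,X):
    c=C[n];return cv2.projectPoints(np.atleast_2d(np.asarray(X,float)),cv2.Rodrigues(c['R'])[0],c['t'],c['mtx'],None)[0][:,0]
def ray(n,u,v,z):
    c=C[n];d=c['R'].T@np.linalg.solve(c['mtx'],[u,v,1]);o=-c['R'].T@c['t'];return o+d*(z-o[2])/d[2]
th=np.linspace(0,2*np.pi,90)
def bb(n,x,y,z,r):
    p=proj(n,np.c_[x+r*np.cos(th),y+r*np.sin(th),z+0*th]);return np.r_[p.min(0),p.max(0)]
def fit(obs,z,r=.031,x0=(.6,0)):
    f=lambda q:np.concatenate([bb(n,q[0],q[1],z,r)-b for n,b in obs.items()])
    s=least_squares(f,x0);return s.x,s.fun
E
python3 - <<'E'
from h import *
def B(ox,oy,x0,y0,x1,y1):return np.array([ox+x0/5,oy+y0/5,ox+x1/5,oy+y1/5])-.4
D={'L':(B(115,290,94,68,246,225),B(145,185,120,41,247,104),.1),'R':(B(445,195,123,60,266,214),B(410,290,120,25,282,130),.1),
'F':(B(340,175,108,36,266,184),B(345,210,115,45,260,120),.152)}
for k,(t,s,z) in D.items():
    for o in({'top':t},{'side':s},{'top':t,'side':s}):
        q,f=fit(o,z);print(k,list(o),q.round(4),f.round(1))
print('post',ray('top',345+177/5-.4,215+206/5-.4,.114),ray('side',320+119/5-.4,240+100/5-.4,.114))
E
python3 - <<'E'
import cv2,numpy as np
t=cv2.imread('pics/top0.png')[170:260,245:435]
cv2.imwrite('pics/c3.png',cv2.resize(cv2.convertScaleAbs(t,alpha=1.3),None,fx=4,fy=4,interpolation=cv2.INTER_CUBIC))
E
```

```text
L ['top'] [0.4014 0.3477] [-0.5 -0.1  0.5  0.1]
L ['side'] [0.405  0.3429] [-0.2 -0.1  0.2  0. ]
L ['top', 'side'] [0.4031 0.3464] [ 0.2 -1.   1.2 -0.8 -1.7 -0.3 -1.2 -0.3]
R ['top'] [ 0.5569 -0.3409] [-0.7  0.9  0.7 -0.9]
R ['side'] [ 0.5618 -0.3453] [-0.2  0.   0.2 -0.1]
R ['top', 'side'] [ 0.5594 -0.3436] [ 0.5 -0.3  1.8 -2.2 -1.7  0.2 -1.2  0.1]
F ['top'] [ 0.6097 -0.1193] [ 0.3 -0.1 -0.3  0.1]
F ['side'] [ 0.6129 -0.1221] [-0.1 -0.3  0.1  0.3]
F ['top', 'side'] [ 0.6112 -0.1207] [ 0.9 -0.8  0.4 -0.7 -1.1 -0.3 -0.9  0.3]
post [ 0.49654894 -0.11916816  0.114     ] [ 0.50280983 -0.11677309  0.114     ]
```

View pics/c3.png

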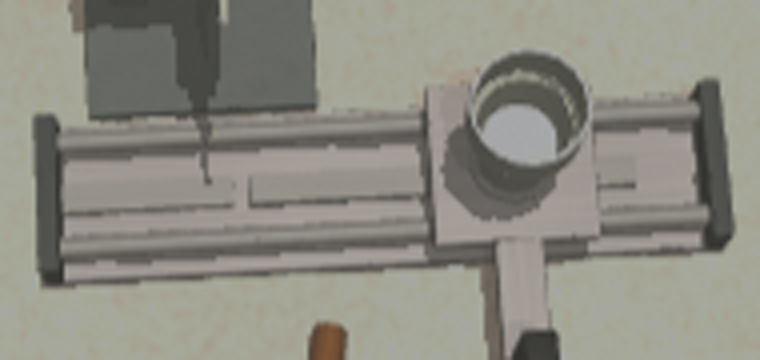

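```bash
python3 - <<'E'
from h import *
from scipy.spatial.transform import Rotation as R
s=bot.state();print(R.from_rotvec(s['orientation']).as_matrix().round(3),s['ft_force'])
p=lambda n,u,v,z:print(n,ray(n,u,v,z).round(4))
f=lambda x,y:(245+x/4-.4,170+y/4-.4)
for a in[(60,150),(700,110),(60,252),(705,220)]:p('top',*f(*a),.03)
print('notch strip');p('top',*f(241,190),.03)
p('top',*f(241,190),.04)
print('nozzle tip');p('top',*f(208,182),.264)
print('cartL');p('side',252,183,0);p('top',125,200,0)
print('cartR');p('side',511,341,0);p('top',505,188,0)
print('tin');p('side',236,212,0);print('tub');p('top',484,298,.06);p('side',395,380,.0)
print('tape');p('top',194,177,.04)
print('scraper');p('top',327,252,.02);p('top',318,342,0)
E
```

```text
[[ 0.354 -0.    -0.935]
 [ 0.935 -0.001  0.354]
 [-0.001 -1.    -0.   ]] [-0.19177415  0.43245633 -0.31345665]
top [0.6382 0.1271 0.03  ]
top [ 0.6391 -0.2286  0.03  ]
top [0.5802 0.1292 0.03  ]
top [ 0.5762 -0.2247  0.03  ]
notch strip
top [0.6091 0.0285 0.03  ]
top [0.6064 0.0284 0.04  ]
nozzle tip
top [0.5506 0.0395 0.264 ]
cartL
side [0.694 0.441 0.   ]
top [0.6828 0.4345 0.    ]
cartR
side [ 0.6685 -0.4335  0.    ]
top [ 0.6574 -0.4321  0.    ]
tin
side [0.5617 0.3413 0.    ]
tub
top [ 0.4045 -0.333   0.06  ]
side [ 0.4161 -0.3437 -0.    ]
tape
top [0.7138 0.269  0.04  ]
scraper
top [ 0.5299 -0.0153  0.02  ]
top [0.3394 0.0161 0.    ]
```

Emit:
send_rows --pt "30 -50 0" --pt "30 -50 0" --pt "30 -50 0" --pt "30 -50 0" --pt "30 -50 -10" --twist '[0.09,0.09,0.09,0.09,0]' --jaw 1 --grip_force 20

```text
t: 0.72
position: [0.3899, 0.3797, 0.1958]
orientation: [-1.209, -1.21, 1.208]
ft_force: [0.9, 0.4, -0.6]
grip_width: 0.0939
```

Emit:
send_rows --pt "13 -34 -20" --pt "0 0 -40" --pt "0 0 -40" --pt "0 0 -20" --pt "0 0 0" --twist '[0,0,0,0,0]'

```text
t: 1.35
position: [0.4012, 0.3464, 0.0741]
orientation: [-1.21, -1.205, 1.211]
ft_force: [1.0, 0.2, 0.4]
grip_width: 0.0938
```

```bash
python3 - <<'E'
from h import *
def c(im,x,y,w=80,h=60,k=5):
    return cv2.resize(cv2.convertScaleAbs(im[y:y+h,x:x+w],alpha=1.3),None,fx=k,fy=k,interpolation=cv2.INTER_CUBIC)
cv2.imwrite('pics/g1.png',np.hstack([c(cams.capture('top'),105,280),c(cams.capture('side'),145,175)]))
s=bot.state();print(s['position'],proj('top',s['position']),proj('side',s['position']))
E
```

```text
[0.40216977 0.34741213 0.07602065] [[152.33360451 319.37723675]] [[180.422394   207.13484012]]
```

View pics/g1.png

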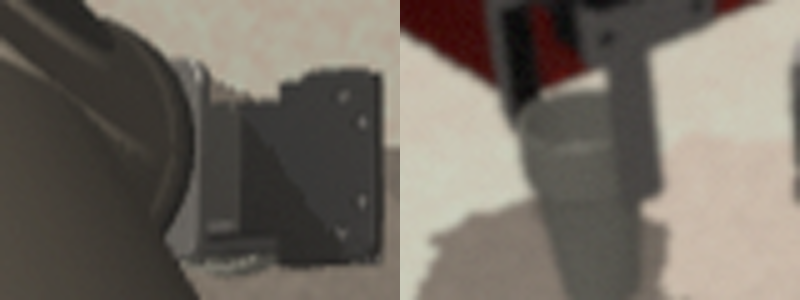

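The gripper straddles the left cup in both views (side: near finger at about px (272,200), right of the cup). Closing.

Emit:
send_rows --pt "0 0 0" --pt "0 0 0" --pt "0 0 0" --pt "0 0 0" --pt "0 0 0" --twist '[0,0,0,0,0]' --jaw 0 --grip_force 20

```text
t: 2.08
position: [0.402, 0.3474, 0.0757]
orientation: [-1.21, -1.208, 1.208]
ft_force: [1.1, -1.1, 3.7]
grip_width: 0.0618
```

Emit:
send_rows --pt "0 0 35" --pt "0 0 50" --pt "0 0 50" --pt "10 -30 45" --pt "20 -45 20" --twist '[0,0,0,0,0]'

```text
t: 2.7
position: [0.4322, 0.2727, 0.2779]
orientation: [-1.209, -1.212, 1.207]
ft_force: [0.5, 0.3, -1.0]
grip_width: 0.0618
```

Emit:
send_rows --pt "20 -50 0" --pt "20 -50 0" --pt "8 -55 0" --pt "0 -55 0" --pt "0 -55 0" --twist '[0,0,0,0,0]'

```text
t: 3.32
position: [0.4796, 0.0054, 0.2754]
orientation: [-1.21, -1.208, 1.208]
ft_force: [1.4, 0.3, -1.5]
grip_width: 0.0622
```

Emit:
send_rows --pt "0 -50 0" --pt "0 -50 0" --pt "30 -26 0" --pt "50 0 0" --pt "50 0 0" --twist '[0,0,0,0,0]'

```text
t: 3.95
position: [0.6113, -0.119, 0.2754]
orientation: [-1.21, -1.208, 1.207]
ft_force: [-0.8, 0.9, 0.7]
grip_width: 0.062
```

Emit:
send_rows --pt "0 0 0" --pt "0 0 0" --pt "0 0 0" --twist '[0,0,0]'

```text
t: 4.32
position: [0.6091, -0.119, 0.2758]
orientation: [-1.21, -1.208, 1.207]
ft_force: [0.4, -0.7, -0.3]
grip_width: 0.0623
```

```bash
python3 - <<'E'
from h import *
t,s=cams.capture('top'),cams.capture('side');cv2.imwrite('pics/t2.png',t);cv2.imwrite('pics/s2.png',s)
k=lambda im,x,y:cv2.resize(cv2.convertScaleAbs(im[y:y+120,x:x+80],alpha=1.3),None,fx=5,fy=5,interpolation=cv2.INTER_CUBIC)
cv2.imwrite('pics/g2.png',np.hstack([k(t,335,140),k(s,345,160)]))
print(bot.state()['position'])
E
```

```text
[ 0.60937279 -0.11880413  0.27605013]
```

View pics/g2.png

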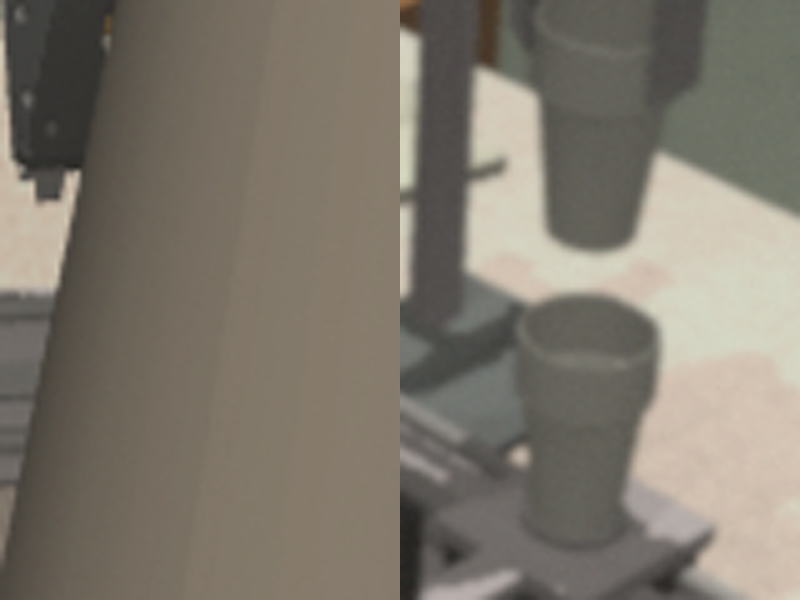

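View pics/s2.png

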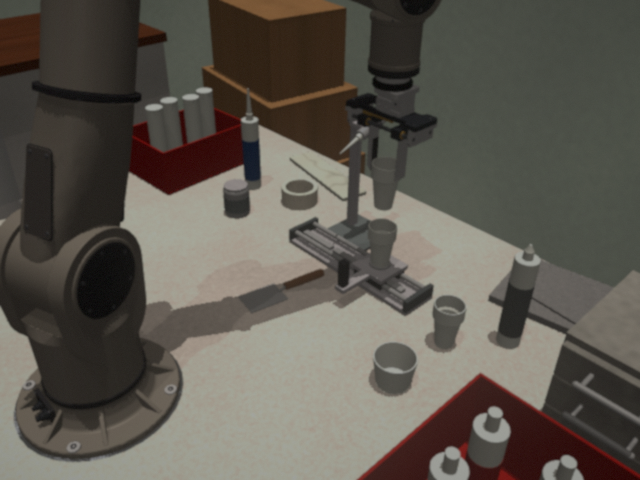

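```bash
python3 - <<'E'
from h import *
for z in(.199,.201):
    f=lambda q:(bb('side',q[0],q[1],z,.019)-np.array([373.6,0,392.2,210.]))[[0,2,3]]
    print(least_squares(f,(.6,-.12)).x, bb('side',.6129,-.1221,z,.019))
E
```

```text
[ 0.61673775 -0.11661035] [374.53528791 202.39392152 392.7490066  211.66633995]
[ 0.61413465 -0.11874432] [374.59395848 201.57662578 392.82331446 210.83648369]
```

Emit:
send_rows --pt "0 -1 -30" --pt "0 0 -25" --pt "0 0 -20" --pt "0 0 -15" --pt "0 0 -10" --twist '[0,0,0,0,0]'

```text
t: 5.05
position: [0.6098, -0.1197, 0.1752]
orientation: [-1.21, -1.208, 1.208]
ft_force: [0.3, 0.9, -0.1]
grip_width: 0.0616
```

Emit:
send_rows --pt "0 0 -4" --pt "0 0 -3" --pt "0 0 -2" --pt "0 0 -2" --pt "0 0 0" --twist '[0,0,0,0,0]'

```text
t: 5.68
position: [0.61, -0.1198, 0.1645]
orientation: [-1.21, -1.208, 1.208]
ft_force: [-0.4, -0.9, -0.2]
grip_width: 0.0618
```

Emit:
send_rows --pt "0 0 -1" --pt "0 0 -1" --pt "0 0 0" --pt "0 0 0" --twist '[0,0,0,0]'

```text
t: 6.18
position: [0.6101, -0.1199, 0.1627]
orientation: [-1.211, -1.208, 1.208]
ft_force: [0.4, -1.2, 4.1]
grip_width: 0.0619
```

Contact (4 N upward). Release and rise.

Emit:
send_rows --pt "0 0 0" --pt "0 0 0" --pt "0 0 0" --pt "0 0 20" --pt "0 0 50" --twist '[0,0,0,0,0]' --jaw 1

```text
t: 6.8
position: [0.6089, -0.1196, 0.2327]
orientation: [-1.208, -1.205, 1.21]
ft_force: [0.5, 0.5, 1.0]
grip_width: 0.0942
```

Emit:
send_rows --pt "0 0 50" --pt "-15 -55 0" --pt "-15 -55 0" --pt "-15 -55 0" --pt "-10 -55 0" --twist '[0,0,0,0,0]'

```text
t: 7.42
position: [0.5543, -0.3415, 0.2843]
orientation: [-1.211, -1.209, 1.207]
ft_force: [1.4, 0.8, -0.6]
grip_width: 0.0937
```

```bash
python3 - <<'E'
from h import *
t,s=cams.capture('top'),cams.capture('side');cv2.imwrite('pics/t3.png',t);cv2.imwrite('pics/s3.png',s)
k=lambda im,x,y:cv2.resize(cv2.convertScaleAbs(im[y:y+120,x:x+80],alpha=1.3),None,fx=5,fy=5,interpolation=cv2.INTER_CUBIC)
cv2.imwrite('pics/g3.png',np.hstack([k(t,335,140),k(s,345,160)]))
print(bot.state()['position'])
E
```

```text
[ 0.55181729 -0.34646909  0.28430736]
```

View pics/g3.png

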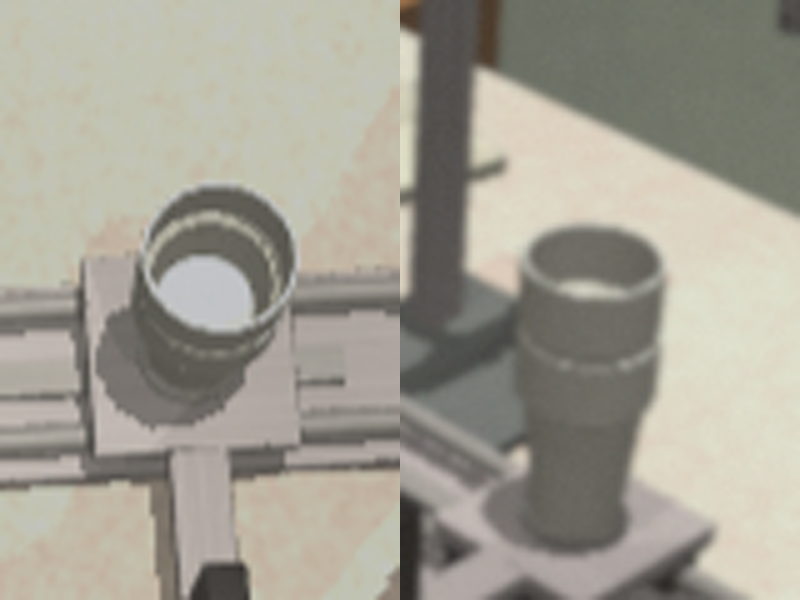

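View pics/s3.png

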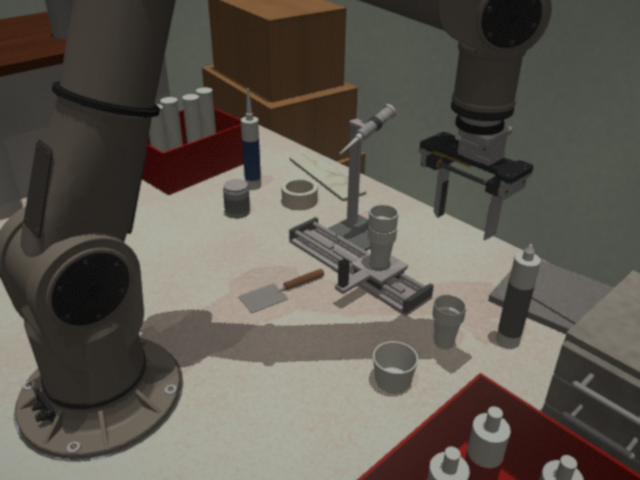

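First cup is nested squarely (one rim ring visible at row ~232, upright). Now the right-hand cup.

Emit:
send_rows --pt "7 3 -50" --pt "0 0 -50" --pt "0 0 -50" --pt "0 0 -40" --pt "0 0 -19" --twist '[0,0,0,0,0]'

```text
t: 8.15
position: [0.5618, -0.3361, 0.0726]
orientation: [-1.208, -1.208, 1.208]
ft_force: [1.2, -1.0, 0.3]
grip_width: 0.0939
```

Emit:
send_rows --pt "0 0 0" --twist '[0]'

```text
t: 8.28
position: [0.562, -0.3366, 0.0736]
orientation: [-1.209, -1.208, 1.208]
ft_force: [-0.5, -0.0, 0.3]
grip_width: 0.0937
```

```bash
python3 - <<'E'
from h import *
k=lambda im,x,y:cv2.resize(cv2.convertScaleAbs(im[y:y+100,x:x+80],alpha=1.3),None,fx=5,fy=5,interpolation=cv2.INTER_CUBIC)
cv2.imwrite('pics/g4.png',np.hstack([k(cams.capture('top'),440,180),k(cams.capture('side'),410,260)]))
print(bot.state()['position'])
E
```

```text
[ 0.56280434 -0.33727387  0.07524079]
```

View pics/g4.png

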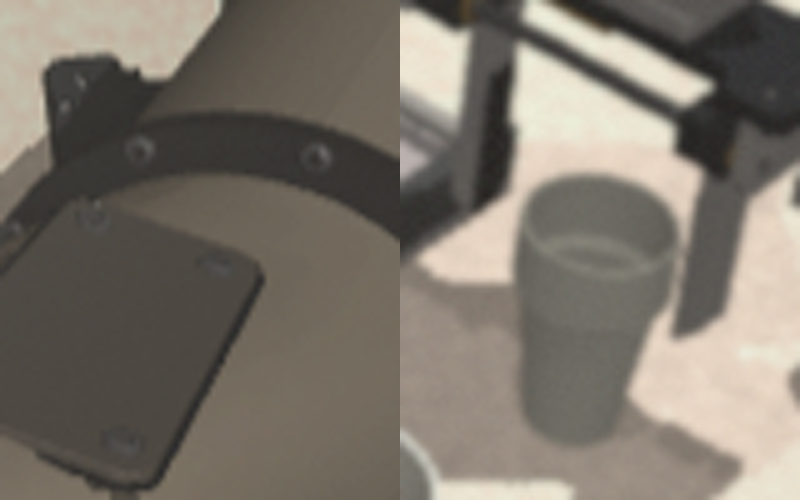

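```bash
python3 - <<'E'
from h import *
g=lambda X:((proj('side',X)-[410,260]+.4)*5+[400,0]).round()
p=bot.state()['position'];print(p)
print(g([p,p+[0,-.047,0],p+[0,-.059,0],p+[0,.047,0],p+[0,.059,0],p+[.008,-.047,0],p+[-.008,-.047,0]]))
print(g([[.5594,-.3436,.1],[.5594,-.3436,.073],[.5618,-.3453,.073]]))
E
```

```text
[ 0.56280434 -0.33727387  0.07524079]
[[577. 265.]
 [678. 325.]
 [704. 340.]
 [482. 208.]
 [458. 194.]
 [690. 315.]
 [665. 334.]]
[[593. 227.]
 [584. 281.]
 [592. 280.]]
```

Emit:
send_rows --pt "-3 -6 0" --pt "0 0 0" --twist '[0,0]'

```text
t: 8.62
position: [0.5589, -0.3438, 0.0746]
orientation: [-1.212, -1.208, 1.207]
ft_force: [0.5, -0.3, 0.7]
grip_width: 0.0943
```

Emit:
send_rows --pt "0 0 0" --pt "0 0 0" --pt "0 0 0" --pt "0 0 0" --pt "0 0 0" --twist '[0,0,0,0,0]' --jaw 0 --grip_force 20

```text
t: 9.25
position: [0.5589, -0.3427, 0.0734]
orientation: [-1.21, -1.208, 1.208]
ft_force: [0.3, 0.6, -0.7]
grip_width: 0.0611
```

Emit:
send_rows --pt "0 0 35" --pt "0 0 50" --pt "0 0 55" --pt "0 0 55" --pt "0 23 35" --twist '[0,0,0,0,0]'

```text
t: 9.88
position: [0.5586, -0.3213, 0.3062]
orientation: [-1.214, -1.207, 1.206]
ft_force: [0.3, 1.5, -0.8]
grip_width: 0.061
```

Emit:
send_rows --pt "13 50 0" --pt "13 50 0" --pt "13 50 0" --pt "12 50 0" --pt "0 0 0" --twist '[0,0,0,0,0]'

```text
t: 10.5
position: [0.6109, -0.1149, 0.303]
orientation: [-1.206, -1.213, 1.212]
ft_force: [0.5, -0.5, -0.6]
grip_width: 0.0612
```

Emit:
send_rows --pt "0 0 0" --pt "0 0 0" --twist '[0,0]'

```text
t: 10.75
position: [0.6095, -0.1213, 0.3036]
orientation: [-1.211, -1.206, 1.207]
ft_force: [0.4, 0.2, -0.5]
grip_width: 0.0609
```

```bash
python3 - <<'E'
from h import *
s=cams.capture('side')
k=lambda im,x,y:cv2.resize(cv2.convertScaleAbs(im[y:y+120,x:x+80],alpha=1.3),None,fx=5,fy=5,interpolation=cv2.INTER_CUBIC)
cv2.imwrite('pics/g5.png',k(s,345,140))
print(bot.state()['position'])
E
```

```text
[ 0.60954794 -0.12119738  0.30355382]
```

View pics/g5.png

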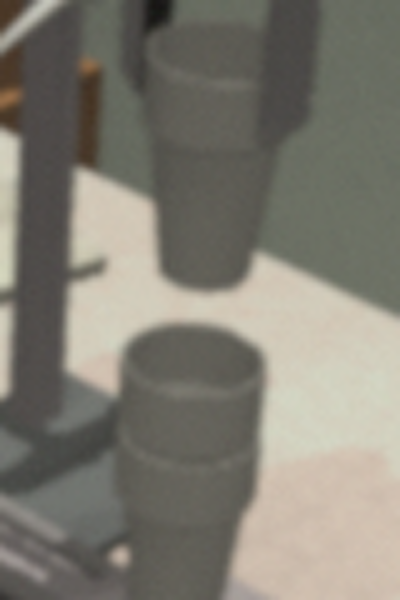

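```bash
python3 - <<'E'
from h import *
for z in(.228,.230):
    f=lambda q:(bb('side',q[0],q[1],z,.019)-np.array([345+155/5-.4,0,345+254/5-.4,140+291/5-.4]))[[0,2,3]]
    print(least_squares(f,(.6,-.12)).x, bb('side',.6129,-.1221,z,.019))
E
```

```text
[ 0.6193706  -0.11880644] [375.39591116 190.40685636 393.83902917 199.49153002]
[ 0.61663826 -0.12103269] [375.4560582  189.56923806 393.91521003 198.64050998]
```

Emit:
send_rows --pt "-2 1 -25" --pt "0 0 -25" --pt "0 0 -20" --pt "0 0 -15" --pt "0 0 -10" --twist '[0,0,0,0,0]'

```text
t: 11.42
position: [0.6078, -0.1193, 0.2079]
orientation: [-1.21, -1.207, 1.208]
ft_force: [-0.8, 0.2, 0.2]
grip_width: 0.061
```

Emit:
send_rows --pt "0 0 -4" --pt "0 0 -3" --pt "0 0 -2" --pt "0 0 0" --pt "0 0 0" --twist '[0,0,0,0,0]'

```text
t: 12.05
position: [0.608, -0.1188, 0.1997]
orientation: [-1.21, -1.208, 1.208]
ft_force: [1.3, -0.4, -0.6]
grip_width: 0.0611
```

Emit:
send_rows --pt "0 0 -1" --pt "0 0 -1" --pt "0 0 0" --pt "0 0 0" --twist '[0,0,0,0]'

```text
t: 12.55
position: [0.608, -0.1187, 0.1975]
orientation: [-1.21, -1.208, 1.208]
ft_force: [1.0, -0.8, -0.3]
grip_width: 0.061
```

Emit:
send_rows --pt "0 0 -1" --pt "0 0 0" --pt "0 0 0" --twist '[0,0,0]'

```text
t: 12.92
position: [0.608, -0.1188, 0.1965]
orientation: [-1.21, -1.208, 1.208]
ft_force: [1.1, -1.5, 0.2]
grip_width: 0.061
```

Emit:
send_rows --pt "0 0 -1" --pt "0 0 0" --pt "0 0 0" --twist '[0,0,0]'

```text
t: 13.3
position: [0.608, -0.1188, 0.1956]
orientation: [-1.21, -1.208, 1.208]
ft_force: [1.7, -0.6, 1.7]
grip_width: 0.0611
```

Emit:
send_rows --pt "0 0 0" --pt "0 0 0" --pt "0 0 0" --pt "0 0 20" --pt "0 0 50" --twist '[0,0,0,0,0]' --jaw 1

```text
t: 13.92
position: [0.6067, -0.1184, 0.2644]
orientation: [-1.207, -1.205, 1.21]
ft_force: [0.6, 0.1, 0.7]
grip_width: 0.0939
```

Emit:
send_rows --pt "0 0 40" --pt "-40 -40 0" --pt "-50 -30 0" --pt "0 0 0" --pt "0 0 0" --twist '[0,0,0,0,0]'

```text
t: 14.55
position: [0.5182, -0.1883, 0.3057]
orientation: [-1.21, -1.209, 1.207]
ft_force: [-0.0, -0.9, -0.2]
grip_width: 0.0938
```

```bash
python3 - <<'E'
from h import *
t,s=cams.capture('top'),cams.capture('side');cv2.imwrite('pics/t6.png',t);cv2.imwrite('pics/s6.png',s)
k=lambda im,x,y:cv2.resize(cv2.convertScaleAbs(im[y:y+120,x:x+80],alpha=1.3),None,fx=5,fy=5,interpolation=cv2.INTER_CUBIC)
cv2.imwrite('pics/g6.png',np.hstack([k(t,335,140),k(s,325,170)]))
print(bot.state()['position'])
E
```

```text
[ 0.51870522 -0.18784384  0.30530444]
```

View pics/g6.png

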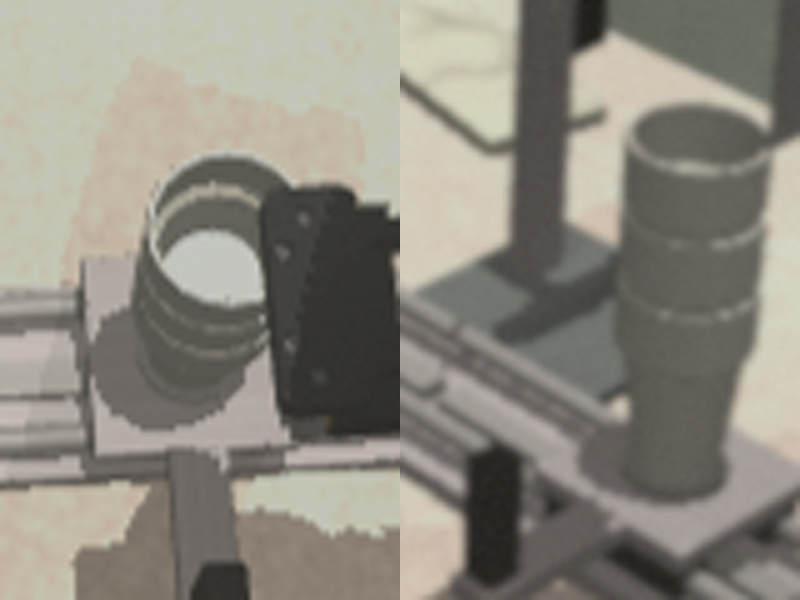

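View pics/s6.png

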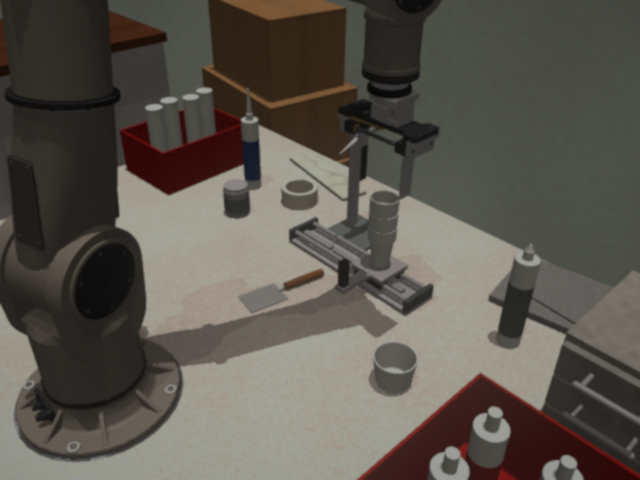

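Emit:
send_rows --pt "-12 34 0" --pt "-12 35 0" --pt "0 0 -50" --pt "0 0 -50" --pt "0 0 -40" --twist '[0,0,0,0,0]'

```text
t: 15.28
position: [0.4941, -0.1188, 0.1635]
orientation: [-1.209, -1.208, 1.21]
ft_force: [-0.2, 0.4, 0.1]
grip_width: 0.094
```

Emit:
send_rows --pt "0 0 0" --pt "0 0 0" --twist '[0,0]'

```text
t: 15.52
position: [0.4949, -0.1197, 0.1666]
orientation: [-1.211, -1.208, 1.208]
ft_force: [0.0, -0.2, 1.2]
grip_width: 0.0941
```

```bash
python3 - <<'E'
from h import *
s=cams.capture('side');t=cams.capture('top')
k=lambda im,x,y:cv2.resize(cv2.convertScaleAbs(im[y:y+120,x:x+80],alpha=1.3),None,fx=5,fy=5,interpolation=cv2.INTER_CUBIC)
cv2.imwrite('pics/g7.png',np.hstack([k(t,335,180),k(s,310,180)]))
p=bot.state()['position'];print(p)
print(((proj('side',[p,[.495,-.119,.114],p+[0,.047,0],p-[0,.047,0]])-[310,180]+.4)*5+[400,0]).round())
E
```

```text
[ 0.49509379 -0.11972366  0.16704883]
[[565. 303.]
 [559. 410.]
 [484. 256.]
 [650. 353.]]
```

View pics/g7.png

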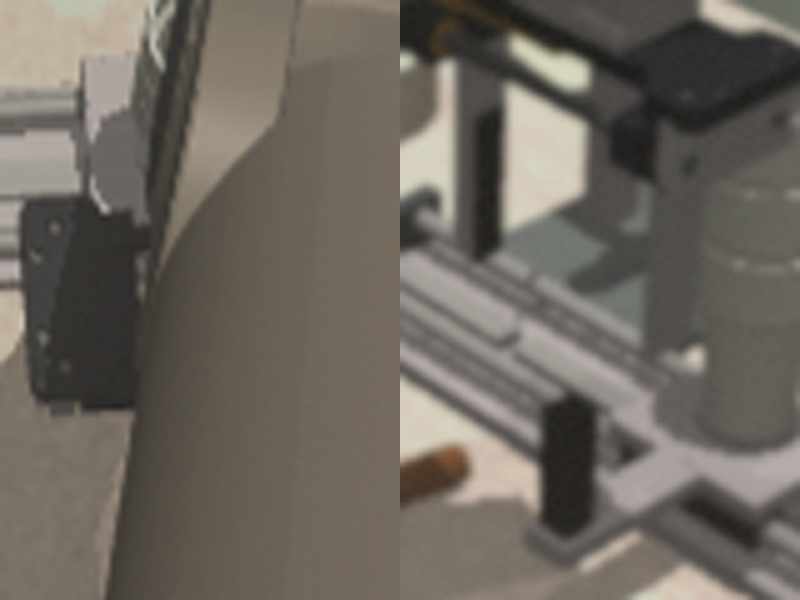

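Emit:
send_rows --pt "0 0 -25" --pt "0 0 -25" --pt "0 0 -25" --pt "0 0 -21" --pt "0 0 0" --twist '[0,0,0,0,0]'

```text
t: 16.25
position: [0.494, -0.1196, 0.0696]
orientation: [-1.21, -1.208, 1.208]
ft_force: [0.3, -0.0, -0.1]
grip_width: 0.0938
```

```bash
python3 - <<'E'
from h import *
s=cams.capture('side')
k=lambda im,x,y:cv2.resize(cv2.convertScaleAbs(im[y:y+120,x:x+80],alpha=1.3),None,fx=5,fy=5,interpolation=cv2.INTER_CUBIC)
cv2.imwrite('pics/g8.png',k(s,310,180))
print(bot.state()['position'],bot.state()['ft_force'])
E
```

```text
[ 0.49445815 -0.11980879  0.07033763] [ 0.57463659 -0.46294797 -0.49255191]
```

View pics/g8.png

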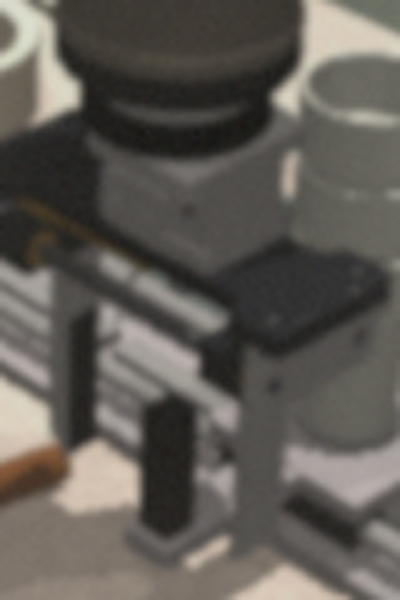

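The post stands midway between the fingers (post at about px (343,270) in the side image), clear of the stack. Close with a firm grip.

Emit:
send_rows --pt "0 0 0" --pt "0 0 0" --pt "0 0 0" --pt "0 0 0" --pt "0 0 0" --twist '[0,0,0,0,0]' --jaw 0 --grip_force 40

```text
t: 16.92
position: [0.4939, -0.1197, 0.0695]
orientation: [-1.21, -1.208, 1.208]
ft_force: [-0.3, 0.6, 0.2]
grip_width: 0.0474
```

Emit:
send_rows --pt "0 0 0" --pt "0 0 0" --pt "0 0 0" --twist '[0,0,0]'

```text
t: 17.3
position: [0.4939, -0.1195, 0.0694]
orientation: [-1.21, -1.208, 1.208]
ft_force: [0.0, -2.8, 1.2]
grip_width: 0.0179
```

Emit:
send_rows --pt "0 5 0" --pt "0 10 0" --pt "0 14 0" --pt "0 14 0" --pt "0 14 0" --twist '[0,0,0,0,0]'

```text
t: 17.92
position: [0.4944, -0.0638, 0.0694]
orientation: [-1.213, -1.207, 1.207]
ft_force: [6.7, -11.5, -10.1]
grip_width: 0.0176
```

Emit:
send_rows --pt "0 14 0" --pt "0 12 0" --pt "0 8 0" --pt "0 5 0" --pt "0 2 0" --twist '[0,0,0,0,0]'

```text
t: 18.55
position: [0.4947, -0.0219, 0.0695]
orientation: [-1.212, -1.208, 1.208]
ft_force: [7.7, -5.0, -8.8]
grip_width: 0.0177
```

```bash
python3 - <<'E'
from h import *
t,s=cams.capture('top'),cams.capture('side')
k=lambda im,x,y:cv2.resize(cv2.convertScaleAbs(im[y:y+120,x:x+80],alpha=1.3),None,fx=5,fy=5,interpolation=cv2.INTER_CUBIC)
cv2.imwrite('pics/g9.png',np.hstack([k(t,280,140),k(s,305,130)]))
print(bot.state()['position'],bot.state()['ft_force'])
E
```

```text
[ 0.49474732 -0.02152957  0.0694544 ] [ 8.50695733  0.40669906 -9.07632701]
```

View pics/g9.png

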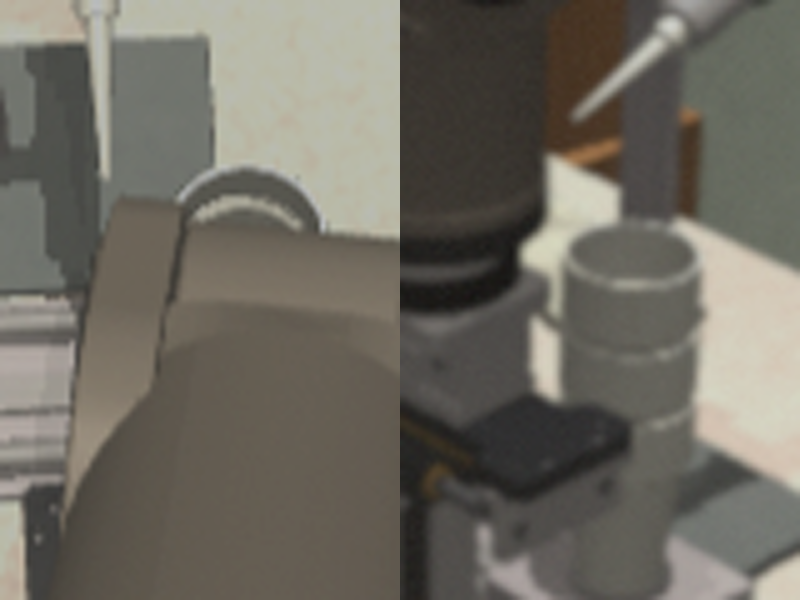

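Emit:
send_rows --pt "1 2 -1" --pt "0 3 0" --pt "0 3 0" --pt "0 3 0" --pt "0 0 0" --twist '[0,0,0,0,0]'

```text
t: 19.27
position: [0.4949, -0.0106, 0.0693]
orientation: [-1.21, -1.208, 1.207]
ft_force: [-9.4, 1.0, 26.4]
grip_width: 0.0175
```

```bash
python3 - <<'E'
from h import *
print(ray('top',300.6,175.6,.264),ray('side',305+175/5-.4,130+120/5-.4,.264))
E
```

```text
[0.62384205 0.02846384 0.264     ] [0.62780137 0.02606403 0.264     ]
```

Emit:
send_rows --pt "-0.4 2 0.7" --pt "0 4 0" --pt "0 5 0" --pt "0 5 0" --pt "0.1 4 0" --twist '[0,0,0,0,0]'

```text
t: 19.9
position: [0.495, 0.0087, 0.0694]
orientation: [-1.212, -1.207, 1.207]
ft_force: [1.5, -6.2, 3.8]
grip_width: 0.0179
```

Emit:
send_rows --pt "0 2 0" --pt "0 0 0" --pt "0 0 0" --twist '[0,0,0]'

```text
t: 20.27
position: [0.495, 0.0116, 0.0694]
orientation: [-1.21, -1.209, 1.207]
ft_force: [1.2, 0.0, 5.3]
grip_width: 0.0179
```

Emit:
send_rows --pt "0 2 0" --pt "0 2 0" --pt "0 2 0" --pt "0 0 0" --twist '[0,0,0,0]'

```text
t: 20.78
position: [0.4951, 0.0175, 0.0694]
orientation: [-1.211, -1.208, 1.207]
ft_force: [2.3, 0.1, 6.7]
grip_width: 0.018
```

Emit:
send_rows --pt "0 1 0" --pt "0 1 0" --pt "0 1 0" --twist '[0,0,0]'

```text
t: 21.15
position: [0.4951, 0.0199, 0.0694]
orientation: [-1.211, -1.208, 1.207]
ft_force: [2.8, -4.7, 5.2]
grip_width: 0.0178
```

Emit:
send_rows --pt "0 1 0" --pt "0 1 0" --twist '[0,0]'

```text
t: 21.4
position: [0.4951, 0.0219, 0.0694]
orientation: [-1.211, -1.208, 1.207]
ft_force: [3.0, -3.8, 4.9]
grip_width: 0.0181
```

Emit:
send_rows --pt "0 1 0" --pt "0 0 0" --twist '[0,0]'

```text
t: 21.65
position: [0.4952, 0.0236, 0.0694]
orientation: [-1.21, -1.209, 1.207]
ft_force: [2.5, 1.0, 5.5]
grip_width: 0.018
```

Emit:
send_rows --pt "0 1 0" --twist '[0]'

```text
t: 21.78
position: [0.4951, 0.0244, 0.0694]
orientation: [-1.211, -1.209, 1.207]
ft_force: [3.8, -0.3, 5.5]
grip_width: 0.0176
```

Emit:
send_rows --pt "0 1 0" --twist '[0]'

```text
t: 21.9
position: [0.4952, 0.0256, 0.0694]
orientation: [-1.21, -1.209, 1.207]
ft_force: [3.8, -0.3, 5.4]
grip_width: 0.0181
```

Emit:
send_rows --pt "0 1 0" --twist '[0]'

```text
t: 22.02
position: [0.4952, 0.027, 0.0694]
orientation: [-1.21, -1.209, 1.207]
ft_force: [3.7, 3.4, 4.6]
grip_width: 0.0179
```

Emit:
send_rows --pt "0 1 0" --twist '[0]'

```text
t: 22.15
position: [0.4952, 0.0283, 0.0694]
orientation: [-1.21, -1.209, 1.207]
ft_force: [4.2, 5.0, 4.9]
grip_width: 0.0181
```

Emit:
send_rows --pt "0 0.5 0" --twist '[0]'

```text
t: 22.28
position: [0.4951, 0.029, 0.0694]
orientation: [-1.21, -1.21, 1.207]
ft_force: [3.7, 5.2, 4.9]
grip_width: 0.0178
```

Emit:
send_rows --pt "0 0.5 0" --twist '[0]'

```text
t: 22.4
position: [0.4952, 0.0292, 0.0694]
orientation: [-1.21, -1.209, 1.207]
ft_force: [4.1, 2.7, 5.6]
grip_width: 0.0178
```

Emit:
send_rows --pt "0 0.5 0" --twist '[0]'

```text
t: 22.52
position: [0.4952, 0.0293, 0.0694]
orientation: [-1.21, -1.209, 1.207]
ft_force: [4.0, 1.0, 4.8]
grip_width: 0.0174
```

Emit:
send_rows --pt "0 0.5 0" --twist '[0]'

```text
t: 22.65
position: [0.4952, 0.0294, 0.0694]
orientation: [-1.211, -1.209, 1.207]
ft_force: [4.7, -2.1, 6.3]
grip_width: 0.0177
```

Emit:
send_rows --pt "0 0.5 0" --twist '[0]'

```text
t: 22.78
position: [0.4951, 0.0295, 0.0694]
orientation: [-1.211, -1.208, 1.207]
ft_force: [4.1, -5.0, 5.0]
grip_width: 0.0181
```

Emit:
send_rows --pt "0 0.5 0" --pt "0 0 0" --twist '[0,0]'

```text
t: 23.02
position: [0.4952, 0.0296, 0.0694]
orientation: [-1.212, -1.208, 1.207]
ft_force: [5.1, -4.7, 5.5]
grip_width: 0.0176
```

Emit:
send_rows --pt "0 0.5 0" --pt "0 0 0" --twist '[0,0]'

```text
t: 23.28
position: [0.4951, 0.0298, 0.0694]
orientation: [-1.212, -1.207, 1.207]
ft_force: [5.2, -7.1, 5.6]
grip_width: 0.0176
```

Emit:
send_rows --pt "0 -0.5 0" --pt "0 -0.4 0" --pt "0 0 0" --pt "0 0 0" --twist '[0,0,0,0]'

```text
t: 23.78
position: [0.4952, 0.0296, 0.0694]
orientation: [-1.211, -1.208, 1.207]
ft_force: [4.3, -2.8, 4.3]
grip_width: 0.0176
```

```bash
python3 - <<'E'
from h import *
t,s=cams.capture('top'),cams.capture('side')
k=lambda im,x,y:cv2.resize(cv2.convertScaleAbs(im[y:y+120,x:x+80],alpha=1.3),None,fx=5,fy=5,interpolation=cv2.INTER_CUBIC)
cv2.imwrite('pics/g10.png',np.hstack([k(t,260,140),k(s,295,110)]));cv2.imwrite('pics/s10.png',s)
print(bot.state()['position'],bot.state()['ft_force'])
E
```

```text
[0.49516376 0.0296302  0.06937439] [ 4.78094802 -2.99625125  5.73035476]
```

View pics/g10.png

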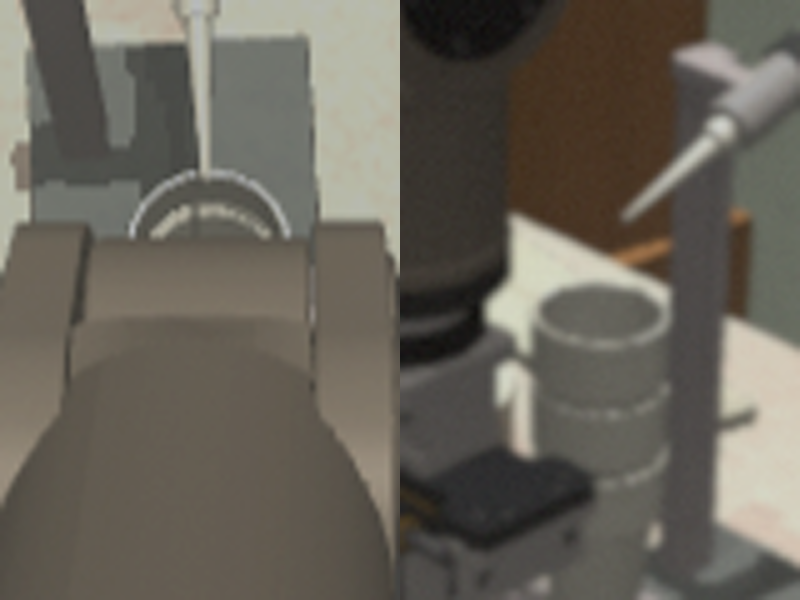

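View pics/s10.png

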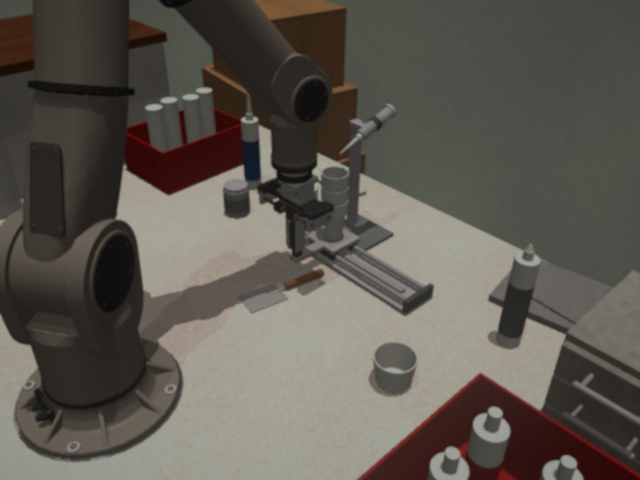

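The stack stands upright under the nozzle (tip at about px (301,175) in the top view, stack centre at column ~302). The force balance says the ball is seated.

```bash
python3 - <<'E'
from plant import bot
print(bot.job_done()); s=bot.state();print(s['t'],s['position'],s['ft_force'],s['grip_width'])
E
```

```text
the job is handed in; nothing more can be done
None
the job is handed in; nothing more can be done
```

I nested both loose cups in the sled's fixed cup, slid the sled by its post into the notch, and handed the job in at about 24 s while still gripping the post. No verdict was reported.

- **Stack:** the last pictures show three evenly spaced rims, upright, with the fingers well clear of the cups.
- **Click:** the ball's pull showed as up to about +5 N. The sled then stopped at y ≈ 0.0295 m, and pushing up to about 7 N moved it only about 0.5 mm. That is more than the 2 to 4 N sliding takes, so I read it as seated, then eased off to about 3 N.
- **Position:** from the pictures I expected the notch at y ≈ 0.028 to 0.0285 m, 1 to 1.5 mm short of where the sled stopped. That is within the calibration error and the 2.5 mm limit.
- **Grip:** I commanded 40 N on the post, and the finger opening reads 17.6 mm on the 18 mm post.
- **Bystanders:** none looked moved in the last side view.

**Checks that disagreed:**
- The two cameras' cup positions differed by 3 to 5 mm, so I used their mean and checked each grasp and fit against the robot's own pose.
- My first approach to the second cup was about 6 mm off, and I corrected it before gripping.
- During the slide, a 1 mm downward correction briefly put 26 N on the wrist, and I reversed most of it. About 5 N sideways and vertical remained at the end.

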